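# Join the halves of a lighting tube clamp with its hinge pin

## Task

Join the two halves of the tube clamp in the blue jig with the red-headed hinge pin from the wooden block: bring the eye of the sliding aluminium half in line with the eye beneath it and push the pin gently down through both, until its head sits fully down on the upper eye, then let go. Never force the pin: the lower eye is out of sight and its place is not known exactly, so find its hole by feel, with the pin in the upper eye and light pressure. Leave the short black-headed pin and everything else on the bench where it is.

Things in the scene. Friction and masses are not known exactly. Their poses are not given: they have to be found in the camera images.
- jig: blue assembly jig fixed to the bench, base plate 150 x 160 x 10 mm. Origin at bench level on the nominal hinge line, z up. The two halves of a 72 mm tube clamp lie in it, their half rings round x = +52 mm, y = 0, tops 52 mm up. Dark steel half on the -y side: held fast, with the lower eye. Bright aluminium half on the +y side: slides, with the upper eye over the lower one
- lower_face (a point): point of the jig at x = y = 0 in the plane of the lower eye's top face, 36 mm up; axes as the jig's. The lower eye is a flat tongue 28 mm wide, 16 mm thick, under the upper eye's whole travel. Its one upright 11.6 mm through hole is at jig x = 0, but anywhere from +12 to -12 mm in y: unmeasured, feel for it (pin stops on the tongue or drops in). 10 mm free space below it
- upper_eye (a point): centre of the mouth (top face, 52 mm above the bench) of the aluminium half's eye: block 28 x 28 mm, 14 mm thick, upright through hole of 11.6 mm, always at jig x = 0. Axes as the jig's. It starts 18 to 30 mm out on jig +y and must come towards -y to be in line
- slide_way (a point): middle of the steel rail (84 mm long, along the jig's y) on which the aluminium half slides, along jig y only: upper eye from y = -15 to +32 mm, about 2 N of friction, stays where it is left. A pin standing in its eye carries it along
- pin: the hinge pin, 50 to 80 g: steel shank 10 mm thick, 38 mm long, its last 6 mm tapering to 8.2 mm; red round head 18 mm thick, 36 mm tall. Origin at the underside of the head, on the axis; z up through the head. It stands upright in the wooden block, origin 46 mm above the bench. Grip the head about 24 mm above its underside so that the fingertips clear the eye
- pin_tip (a point): the lower end of the hinge pin's shank, on its axis
- pin_block: wooden block 50 x 130 x 46 mm fixed to the bench, origin under its centre, z up, long side along its y; two holes 60 mm apart at y = -30 and +30 mm, one for each pin (which is where differs)
- short_pin: a shorter pin with a black head (shank 24 mm, head as the red one's) in the other hole of the block, to be left; same origin
- lens: black lens barrel, 76 mm across and 95 mm tall, origin under its centre, to be left
- camera: black camera body 60 x 130 x 101 mm, origin under its centre, to be left
- bowl: white bowl, 110 mm across and 55 mm tall, origin under its centre, to be left
- cleaner: small pale bottle with a red cap, 44 mm across and 130 mm tall, origin under its centre, to be left
- driver: screwdriver lying on the bench, to be left
- lens_cap: black lens cap, disc 68 mm across and 9 mm thick, origin under its centre, to be left

How it is judged (in metres and radians):
On the way:
1. the pin's tip is inside the eye of the aluminium half (z of pin_tip in the frame of upper_eye below -0.004 m and horizontal distance between pin_tip and upper_eye below 0.004 m), for 0.1 s.
At the end, for the whole second after the job is handed in: the red-headed pin stands upright (within 0.08 rad) through both eyes: underside of its head within 2.5 mm of the top of the upper eye and 3 mm of its centre, tip less than 18 mm above the jig's underside and within 4 mm of the eye's centre line; at rest, released (horizontal distance between pin and upper_eye below 0.003 m and z of pin in the frame of upper_eye below 0.0025 m and z of pin_tip in the frame of jig below 0.018 m and angle between pin's own z axis and vertical below 0.08 rad and horizontal distance between pin_tip and upper_eye below 0.004 m and linear speed of pin below 0.02 m/s); the robot touches nothing.
It fails at once if the pin is forced: more than 40 N between the pin and the clamp halves or jig (contact force between pin and jig above 40 N).
It fails at once if the short pin is moved more than 30 mm (distance of short_pin from where it was at the start of the episode above 0.03 m).
It fails at once if another thing on the bench is moved more than 30 mm (distance of any of lens, camera, bowl, cleaner, driver, lens_cap from where it was at the start of the episode above 0.03 m).
It also fails if it takes over 67 s, if anything falls off the work surface, if the arm or the gripper's body presses on something with over 40 N, if the wrist force passes 120 N, or if a joint passes its speed limit or range.

## Robot

A 6-joint arm with a two-finger parallel gripper is mounted at the origin on the work surface. World frame = base frame: x ahead of the robot, y to its left, z up, the work surface at z = 0. Lengths are in m, angles in degrees, forces in N, time in s.
With the tool pointing down it reaches from about 0.275 to 0.75 m from the base axis. Payload 10.2 kg.
Tool frame: the origin (TCP) lies midway between the tips of the shut fingers; the grasp point (between the pads) lies ctrl.grip_depth behind it (ctrl.grip_depth is the distance from the TCP to the grasp point, in m); x points along the fingers, y is the direction in which the jaws open and shut, and the axes are right-handed (so a half turn about x gives the same grasp; the last joint's range is limited). The gripper opens to 85 mm and grips with 20 to 120 N. Pads are 22 mm wide; open, the fingers measure 114 mm over their backs; the gripper's body (76 mm by 85 mm) begins 54 mm behind the grasp point. The pads swing forward as they close: fully open they stand 13 mm farther back than shut.
Start: joints at [-86.253, 17.928, 85.812, -0, 76.261, -12.8], TCP at [0.15, -0.503, 0.198] pointing down, gripper open.
Joint ranges: [-168.41, 168.41], [-55.51, 124.54], [10.69, 146.95], [-70.63, 250.63], [1, 178], [-165.06, 165.06]. Speed limits (degrees/s): [136.94, 136.94, 172.46, 180, 180, 180].

## Interface

Orientations are given as a 3x3 rotation matrix whose columns are the frame's x, y, z axes.
In Python, from cell import ctrl, eoat, capture, workorder gives the robot as it stands. Calls block until the motion is done:
- ctrl.reach(position, orientation): joint-space move of the TCP to a pose.
- ctrl.servo_line(position, v=0.15, rot=None): straight line of the TCP; rot=None keeps the orientation; v is the mean speed in m/s.
- ctrl.movej(angles): joint-space move.
- eoat.open_gripper() and eoat.grasp(): open the fingers fully, or close them until they stop; the grip force is fixed at half the most.
- ctrl.sleep(seconds).
- ctrl.solve_ik(position, orientation): joint angles nearest the present ones, or None.
- capture(name): name is "scene" or "top" or "wrist"; returns a dict with "pixels" (384x512x3 uint8, red, green, blue), "depth" (384x512 float32, m along the optical axis (not along the pixel's ray), 0 where there is no reading), "intrinsics" (3x3 intrinsics, pixels), "R" (3x3) and "t" (3): a world point X has camera coordinates R X + t. Camera axes: x right, y down, z forward; pixel columns grow to the right and rows downward; lengths in m; the calibration is good to about 2 mm. A picture is of the moment at which its call begins.
A pose or a line that the arm cannot do raises ctrl.IKError and nothing moves.
- workorder.close_job(): hands the job in, once; it reports no verdict.
Readings, each from a call of its own:
- ctrl.read_t(): time.
- ctrl.read_joint_positions(): joint angles.
- ctrl.read_joint_vel(): joint speeds.
- ctrl.read_joint_efforts(): joint torques, N m.
- ctrl.read_position(): TCP position.
- ctrl.read_orientation(): TCP orientation.
- ctrl.read_contact_force(): force on the tool from outside, world axes, zero at the start.
- ctrl.read_wrist_torque(): the same for the moment, N m.
- ctrl.read_gripper_width(): finger opening in m.
Only numpy, scipy, OpenCV 4.12 (cv2) and the standard library are available. Lean on these libraries where they do the work, as an engineer would, in place of code of your own. Each camera call takes 0.05 s, during which the arm holds its last target.

## Working session

There is one attempt and no reset: what is moved stays moved. The work goes in short steps, each a Python script; the robot and the scene stay as the last script left them, time stands still between calls to the robot, and variables do not carry over. Pictures are saved under pics/ and viewed, and the job is handed in when it is done.

```bash
ls; mkdir -p pics; cat > h.py <<'E'
import numpy as np, cv2
from cell import ctrl, eoat, capture, workorder
def snap(n,f):
    d=capture(n); cv2.imwrite('pics/'+f+'.png',cv2.cvtColor(d['pixels'],cv2.COLOR_RGB2BGR)); np.savez('pics/'+f+'.npz',**d); return d
def cloud(d):
    K=d['intrinsics'];z=d['depth'];v,u=np.indices(z.shape)
    P=np.stack([(u-K[0,2])/K[0,0]*z,(v-K[1,2])/K[1,1]*z,z],-1)
    return (P-d['t'])@d['R']
def down(yaw):  # tool x down, tool y at yaw in world
    c,s=np.cos(yaw),np.sin(yaw); x=np.array([0,0,-1.]);y=np.array([c,s,0]);return np.stack([x,y,np.cross(x,y)],1)
E
python3 - <<'E'
from h import *
print(ctrl.read_t(),ctrl.grip_depth,ctrl.read_orientation().round(3).tolist())
for n in ['scene','top','wrist']:
    d=snap(n,n+'0'); print(n,d['R'].round(3).tolist(),d['t'],d['intrinsics'][0,0])
a=[cv2.resize(cv2.imread(f'pics/{n}0.png'),(400,300)) for n in ['scene','wrist']]
E
```

```text
pics
0.0 0.0187 [[-0.0, 0.285, -0.959], [0.001, -0.959, -0.285], [-1.0, -0.001, -0.0]]
scene [[-0.116, 0.993, 0.009], [0.632, 0.081, -0.771], [-0.766, -0.084, -0.637]] [ 0.06052741 -0.33882491  1.53033514] 386.68924937428346
top [[-0.027, -1.0, -0.005], [-0.992, 0.027, -0.12], [0.12, 0.002, -0.993]] [0.02308447 0.55880641 1.53087748] 474.5390872564906
wrist [[0.285, -0.959, -0.0], [-0.915, -0.272, 0.298], [-0.286, -0.085, -0.954]] [-0.52446331 -0.03890894  0.37984274] 339.9385392424795
```

View pics/top0.png

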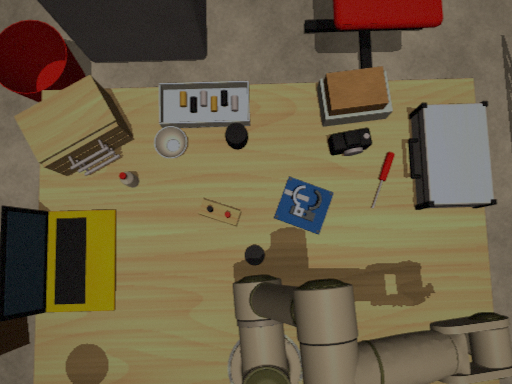

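View pics/scene0.png

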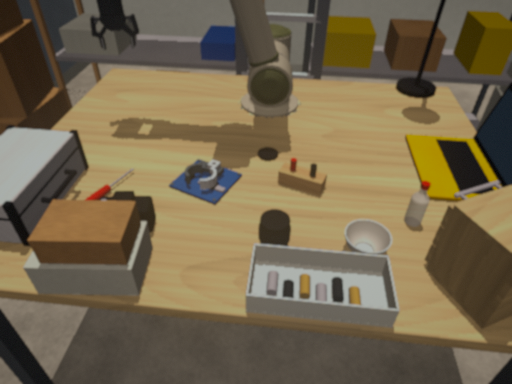

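View pics/wrist0.png

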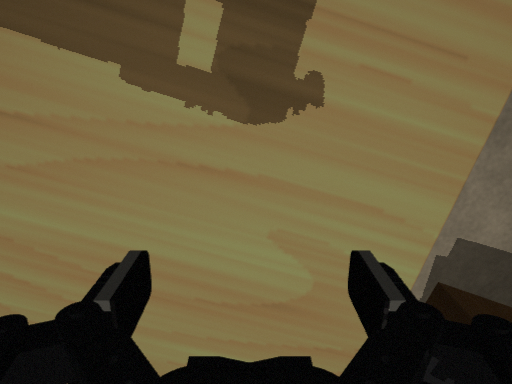

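The top view shows the jig at about (304,205), the pin block at (220,211), the red head at (228,214) and the black head at (209,208). I'll measure these next.

```bash
python3 - <<'E'
import numpy as np,cv2
from types import SimpleNamespace
def cloud(d):
    K=d['intrinsics'];z=d['depth'];v,u=np.indices(z.shape)
    P=np.stack([(u-K[0,2])/K[0,0]*z,(v-K[1,2])/K[1,1]*z,z],-1)
    return (P-d['t'])@d['R']
d=dict(np.load('pics/top0.npz'));P=cloud(d);im=d['pixels'].astype(int)
sub=np.zeros(im.shape[:2],bool);sub[165:245,190:340]=1
R,G,B=im[...,0],im[...,1],im[...,2]
red=sub&(R>120)&(G<70)&(B<70)
print('red',red.sum(),np.median(P[red],0),P[red].max(0),P[red].min(0))
blk=sub&(im.sum(-1)<110)&(np.indices(sub.shape)[1]<235)
print('blk',blk.sum(),np.median(P[blk],0))
blue=sub&(B>R+40)
print('blue',blue.sum(),np.median(P[blue],0))
ys,xs=np.nonzero(blue)
pts=P[blue][:,:2].astype(np.float32)*1000
r=cv2.minAreaRect(pts);print(r)
w=sub&(P[...,2]>.035)&(P[...,2]<.055)&(np.indices(sub.shape)[1]<250)
print('block',w.sum(),cv2.minAreaRect(P[w][:,:2].astype(np.float32)*1000))
c=cv2.cvtColor(d['pixels'][165:245,190:340],cv2.COLOR_RGB2BGR)
cv2.imwrite('pics/topcrop.png',cv2.resize(c,None,fx=5,fy=5,interpolation=cv2.INTER_CUBIC))
E
```

```text
red 22 [0.49098276 0.10822288 0.08301773] [0.50085157 0.1172658  0.08877732] [0.48408039 0.10141295 0.04268457]
blk 21 [0.50854887 0.16215791 0.08147405]
blue 1420 [ 0.51780491 -0.14622791  0.01056126]
((464.9269104003906, -119.27961730957031), (157.8763427734375, 269.6817626953125), 67.38578033447266)
block 541 ((501.4881286621094, 135.00900268554688), (129.82601928710938, 50.16146469116211), 70.56067657470703)
```

View pics/topcrop.png

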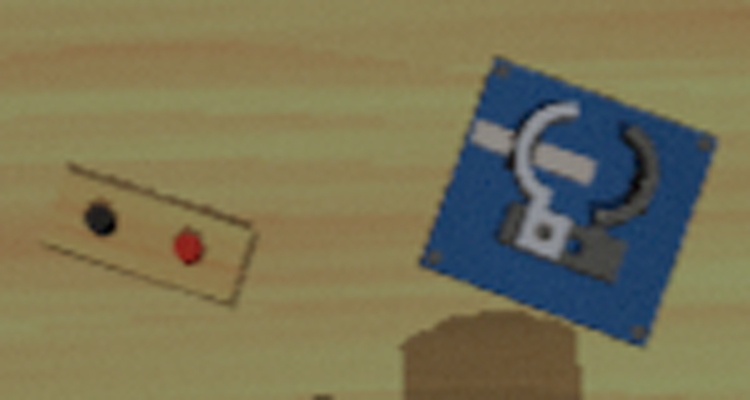

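```bash
python3 - <<'E'
from h import *
d=dict(np.load('pics/wrist0.npz'))
C=-d['R'].T@d['t'];T=ctrl.read_orientation();p=ctrl.read_position()
ct=T.T@(C-p);ax=T.T@d['R'][2];print('cam in tool',ct,ax)
for yaw in [-19.44,160.56]:
    o=down(np.radians(yaw))
    # camera aimed at jig
    k=(0.26-0.05)
    Cx=o@ct;a=o@ax
    # choose TCP z .2, ray hits z=.05 at target
    z=.24; camz=z+Cx[2]; s=(.05-camz)/a[2]
    for nm,tgt in [('jig',np.array([.505,-.14])),('block',np.array([.495,.12]))]:
        pos=np.array([*(tgt-(Cx+a*s)[:2]),z])
        q=ctrl.solve_ik(pos,o);print(yaw,nm,pos,q)
E
```

```text
cam in tool [-0.17624357 -0.00044285 -0.07629504] [9.54349257e-01 7.56639998e-04 2.98692019e-01]
-19.44 jig [ 0.51790135 -0.10390424  0.24      ] [-2.40635735e+01  1.67985996e+01  8.10728627e+01 -2.54444375e-14
  8.21285377e+01 -4.62357346e+00]
-19.44 block [0.50790135 0.15609576 0.24      ] [ 4.44089355e+00  1.72062317e+01  8.05305789e+01 -2.54444375e-14
  8.22631894e+01  2.38808935e+01]
160.56 jig [ 0.49209865 -0.17609576  0.24      ] None
160.56 block [0.48209865 0.08390424 0.24      ] [-3.87588851e+00  1.17425559e+01  8.75410823e+01 -2.54444375e-14
  8.07163618e+01 -1.64435889e+02]
```

```bash
python3 - <<'E'
from h import *
o=down(np.radians(-19.44))
ctrl.reach([.5179,-.1039,.24],o); d=snap('wrist','w_jig')
print(ctrl.read_t(),ctrl.read_position())
P=cloud(d);print(P[192,256])
E
```

```text
2.1667 [ 0.51771434 -0.10469735  0.23986421]
[ 0.50756484 -0.15836285  0.01005586]
```

View pics/w_jig.png

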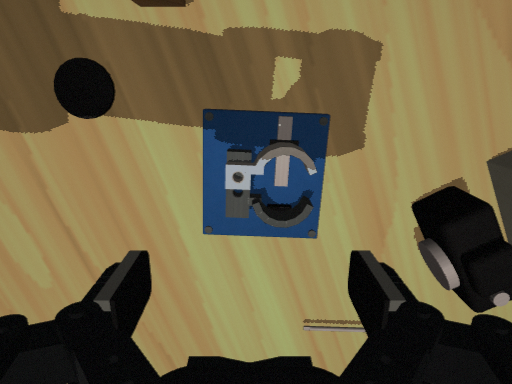

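```bash
python3 - <<'E'
import numpy as np,cv2
from h import cloud
d=dict(np.load('pics/w_jig.npz'));P=cloud(d);im=d['pixels'].astype(int)
c=cv2.cvtColor(d['pixels'][100:245,195:340],cv2.COLOR_RGB2BGR)
cv2.imwrite('pics/wjc.png',cv2.resize(c,None,fx=4,fy=4,interpolation=cv2.INTER_CUBIC))
for u in (231,238,245): print([tuple((P[v,u]*1000).round().astype(int)) for v in range(146,222,4)])
# base plate top
R,G,B=im[...,0],im[...,1],im[...,2]
m=(B>R+30)&(B>G+15);n,l,s,_=cv2.connectedComponentsWithStats(m.astype(np.uint8));k=1+np.argmax(s[1:,4])
q=(l==k)&(abs(P[...,2]-.01)<.006)
print(s[k],cv2.minAreaRect(P[q][:,:2].astype(np.float32)*1000))
E
```

```text
[(np.int64(498), np.int64(-93), np.int64(11)), (np.int64(499), np.int64(-95), np.int64(30)), (np.int64(498), np.int64(-98), np.int64(38)), (np.int64(496), np.int64(-102), np.int64(36)), (np.int64(495), np.int64(-106), np.int64(41)), (np.int64(495), np.int64(-107), np.int64(54)), (np.int64(494), np.int64(-112), np.int64(52)), (np.int64(492), np.int64(-116), np.int64(52)), (np.int64(491), np.int64(-120), np.int64(53)), (np.int64(489), np.int64(-125), np.int64(52)), (np.int64(487), np.int64(-129), np.int64(52)), (np.int64(483), np.int64(-138), np.int64(38)), (np.int64(481), np.int64(-143), np.int64(37)), (np.int64(480), np.int64(-147), np.int64(37)), (np.int64(478), np.int64(-152), np.int64(37)), (np.int64(476), np.int64(-157), np.int64(37)), (np.int64(474), np.int64(-162), np.int64(36)), (np.int64(473), np.int64(-166), np.int64(38)), (np.int64(466), np.int64(-180), np.int64(12))]
[(np.int64(506), np.int64(-96), np.int64(11)), (np.int64(506), np.int64(-97), np.int64(30)), (np.int64(506), np.int64(-101), np.int64(37)), (np.int64(504), np.int64(-105), np.int64(38)), (np.int64(503), np.int
[... 1005 characters left out ...]
(52)), (np.int64(507), np.int64(-122), np.int64(51)), (np.int64(505), np.int64(-126), np.int64(53)), (np.int64(504), np.int64(-130), np.int64(52)), (np.int64(502), np.int64(-134), np.int64(53)), (np.int64(499), np.int64(-143), np.int64(37)), (np.int64(497), np.int64(-148), np.int64(37)), (np.int64(495), np.int64(-153), np.int64(35)), (np.int64(493), np.int64(-158), np.int64(36)), (np.int64(492), np.int64(-162), np.int64(37)), (np.int64(490), np.int64(-167), np.int64(37)), (np.int64(488), np.int64(-172), np.int64(37)), (np.int64(483), np.int64(-186), np.int64(11))]
[ 203  110  126  128 9845] ((521.5645141601562, -142.9703826904297), (158.98353576660156, 147.86781311035156), 68.21589660644531)
```

View pics/wjc.png

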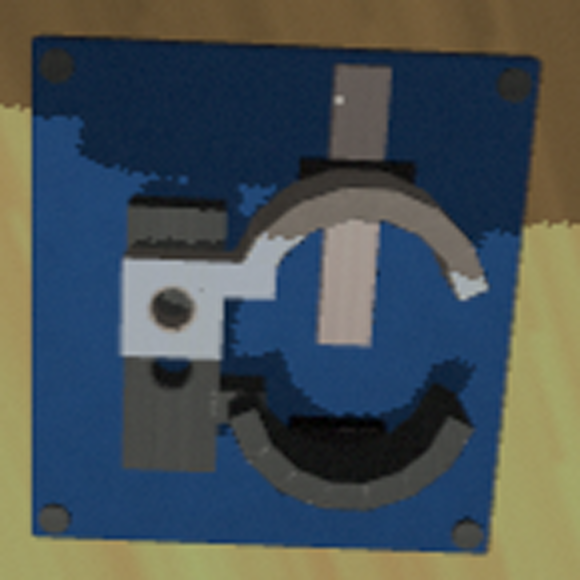

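The wrist view shows the upper eye's hole at (238,177). Part of the lower hole also shows at (238,192), peeking out from under the upper eye. That gives a starting guess, which I'll check by feel. Next I'll take matching views of the eye and the red pin with the same tool yaw, so calibration bias cancels.

```bash
cat >> h.py <<'E'
YAW=np.radians(-21.8);O=down(YAW)
CT=np.array([-0.17624,-0.00044,-0.0763]);AX=np.array([.95435,.00076,.29869])
def look(tgt,dist):
    tgt=np.array(tgt,float); return tgt-O@(CT+AX*dist)
def ray(d,u,v,z):
    K=d['intrinsics'];r=d['R'].T@np.array([(u-K[0,2])/K[0,0],(v-K[1,2])/K[1,1],1]);C=-d['R'].T@d['t']
    return C+r*(z-C[2])/r[2]
JX=np.array([np.cos(YAW),np.sin(YAW)]);JY=np.array([-np.sin(YAW),np.cos(YAW)])
E
python3 - <<'E'
from h import *
p=look([.499,-.123,.052],.30);print(p,ctrl.solve_ik(p,O))
ctrl.reach(p,O);ctrl.sleep(.3);d=snap('wrist','w_eye');print(ctrl.read_position())
p=look([.4913,.1068,.082],.30);print(p)
ctrl.reach(p,O);ctrl.sleep(.3);d=snap('wrist','w_pin');print(ctrl.read_position(),ctrl.read_t(),ctrl.read_contact_force())
a=np.hstack([cv2.imread(f'pics/{n}.png')[90:300,130:390] for n in('w_eye','w_pin')]);cv2.imwrite('pics/pair.png',cv2.resize(a,None,fx=1.5,fy=1.5))
E
```

```text
[ 0.50413863 -0.11072337  0.162065  ] [-2.54088362e+01  1.85979951e+01  9.04851627e+01 -2.54444375e-14
  7.09168422e+01 -3.60883620e+00]
[ 0.5046412  -0.11081982  0.16295743]
[0.49643863 0.11907663 0.192065  ]
[0.49655724 0.11851747 0.19196271] 4.2083 [ 0.1016858  -0.42247808 -0.1923085 ]
```

View pics/pair.png

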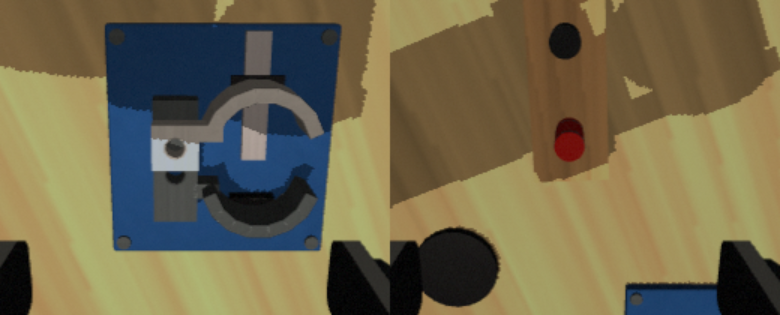

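```bash
python3 - <<'E'
from h import *
d=dict(np.load('pics/w_pin.npz'));P=cloud(d);im=d['pixels'].astype(int)
R,G=im[...,0],im[...,1]
m=(R>60)&(R>2.5*G)&(P[...,2]>.072);ys,xs=np.nonzero(m)
m2=m&(R>95); ys,xs=np.nonzero(m2); print('head top px',len(xs),xs.mean(),ys.mean(),xs.min(),xs.max(),ys.min(),ys.max(),'z',np.median(P[m2],0))
# top disc: fit ellipse
e=cv2.fitEllipse(np.stack([xs,ys],1).astype(np.float32));pc=ray(d,xs.mean(),ys.mean(),.082);print('pin',pc)
big=cv2.resize(cv2.cvtColor(d['pixels'][165:210,228:273],cv2.COLOR_RGB2BGR),None,fx=9,fy=9,interpolation=cv2.INTER_NEAREST)
d=dict(np.load('pics/w_eye.npz'));P=cloud(d);im=d['pixels'].astype(int)
big2=cv2.resize(cv2.cvtColor(d['pixels'][165:220,225:280],cv2.COLOR_RGB2BGR),None,fx=8,fy=8,interpolation=cv2.INTER_NEAREST)
cv2.imwrite('pics/b1.png',big);cv2.imwrite('pics/b2.png',big2)
# hole at top face: pixels in block region with z<.046
g=im.sum(-1)
for v in range(168,218,1): print(v,' '.join('%3d'%(g[v,u]//3) for u in range(228,268)))
E
```

```text
head top px 301 249.2358803986711 187.58139534883722 240 259 178 197 z [0.4923785  0.10804731 0.08268938]
pin [0.49225263 0.10784188 0.082     ]
168  77  77  76  61  39  41  42  40  42  40  41  41  40  40  44  45  43  44  42  41  41  43  44  45  42  42  41  40  42  41  42  40  42  41  42  41  46  51  50  53
169  77  78  76  71  39  40  44  40  42  41  40  39  42  43  42  44  47  44  42  43  45  45  45  44  42  41  43  41  43  41  42  41  43  43  42  44  46  51  51  51
170  76  77  75  69  55  57  58  57  57  56  56  58  57  59  57  57  56  55  59  57  55  58  58  59  58  60  60  57  56  57  56  57  55  59  58  59  59  59  58  55
171  78  76  75  67  57  57  59  58  57  61  58  58  57  58  58  58  61  58  60  59  59  59  62  60  58  58  58  58  58  57  58  58  57  58  59  61  58  60  59  58
172  77  77  74  60  57  58  59  58  58  59  61  59  58  57  60  60  59  59  61  59  60  59  58  57  57  58  57  58  59  57  57  55  58  57  58  56  57  58  58  57
173  78  79  78  71  71  72  72  71  71  71  72  72  72  72  72  74  72  74  72  71  69  71  71  70  72  73  72  70  69  71  72  72  71
[... 6544 characters left out ...]
  75  76  76  86  88  75  76  75  76  78  69
214  75  74  75  75  77  75  75  77  76  76  76  79  76  73  76  78  78  78  75  76  75  76  78  78  77  76  76  75  76  74  77  81  87  76  76  77  78  79  71  34
215  74  77  75  75  73  76  75  76  75  76  77  76  76  74  76  77  79  77  77  76  74  76  78  79  79  76  75  74  75  75  77  83  78  76  74  77  71  47  30  17
216  76  74  76  75  74  73  75  77  76  75  75  76  75  74  75  78  78  77  77  76  75  75  80  79  78  75  75  75  76  76  77  85  86  75  76  74  58  25  20  19
217  75  73  73  75  75  72  75  76  75  78  76  77  76  74  76  76  78  78  78  73  75  76  77  77  79  75  74  73  77  75  76  74  75  75  74  75  68  21  23  19
```

View pics/b1.png

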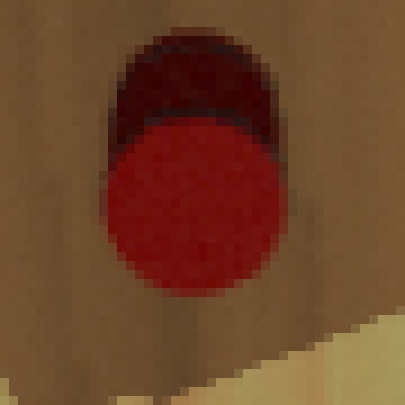

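View pics/b2.png

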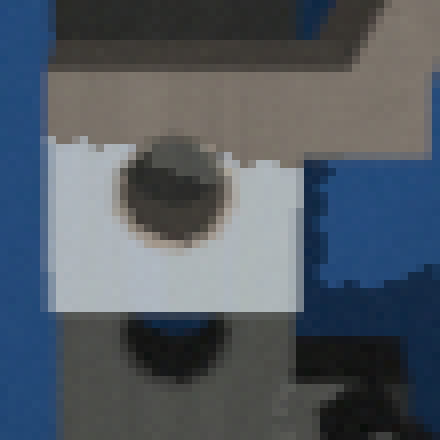

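```bash
python3 - <<'E'
from h import *
d=dict(np.load('pics/w_eye.npz'));P=cloud(d)
e=ray(d,246.3,188.5,.052);l=ray(d,246.3,206,.036)
print('eye',e,'low',l,'dist',(l-e)[:2]@JX,(l-e)[:2]@JY)
m=abs(P[...,2]-.0523)<.0035
q=P[170:204,228:262][m[170:204,228:262]]
print('eye top med z',np.median(q[:,2]))
im=d['pixels'].astype(int);R,G,B=im[...,0],im[...,1],im[...,2]
m=(B>R+20)&(B>G+10);n,lb,s,_=cv2.connectedComponentsWithStats(m.astype(np.uint8));k=1+np.argmax(s[1:,4])
q=(lb==k)&(abs(P[...,2]-.01)<.006);r=cv2.minAreaRect(P[q][:,:2].astype(np.float32)*1000);print(r)
c=np.array(r[0])/1000
for p in(e,l):print((p[:2]-c)@JX,(p[:2]-c)@JY)
E
```

```text
eye [ 0.49783568 -0.12168598  0.052     ] low [ 0.48939399 -0.14240896  0.036     ] dist -0.00014213367914925196 -0.022375968862683004
eye top med z 0.052648695923859457
((521.3464965820312, -142.70741271972656), (158.77513122558594, 149.0243682861328), 68.17130279541016)
-0.029636145738431475 0.010786943628357892
-0.029778279417580728 -0.01158902523432511
```

```bash
python3 - <<'E'
from h import *
pin=np.array([.49225,.10784])
ctrl.reach([*pin,.12],O);ctrl.servo_line([*pin,.0513],v=.1);ctrl.sleep(.2)
print(ctrl.read_position(),ctrl.read_contact_force())
eoat.grasp();ctrl.sleep(.2);print('w',ctrl.read_gripper_width(),ctrl.read_contact_force(),ctrl.read_position())
ctrl.servo_line([*pin,.14],v=.12);ctrl.sleep(.2)
print('w',ctrl.read_gripper_width(),ctrl.read_contact_force(),ctrl.read_position(),ctrl.read_t())
snap('wrist','w_held')
e=np.array([.49784,-.12169])
ctrl.servo_line([*e,.14],v=.2);ctrl.sleep(.4);print(ctrl.read_position(),ctrl.read_contact_force(),ctrl.read_wrist_torque(),ctrl.read_t())
snap('wrist','w_over');snap('scene','s_over')
E
```

```text
[0.49256949 0.10786082 0.05185415] [1.25501689 1.07685287 0.64382917]
w -0.000333004570154468 [ 0.26638724 -0.46075799  0.2982219 ] [0.4922478  0.10783097 0.05128885]
w -0.0001397255725936124 [0.64195515 0.7192377  0.90982506] [0.49197586 0.1078381  0.13940084] 7.6917
[ 0.49784257 -0.12150059  0.14001638] [ 0.80550195  0.4645629  -1.24026466] [-0.02524659  0.00540654 -0.04650756] 9.4417
```

View pics/w_over.png

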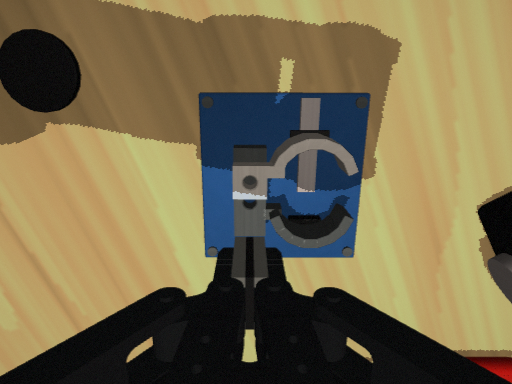

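```bash
python3 - <<'E'
import cv2
a=cv2.imread('pics/s_over.png')[90:220,130:290];cv2.imwrite('pics/soc.png',cv2.resize(a,None,fx=4,fy=4,interpolation=2))
E
```

```text
(no output)
```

View pics/soc.png

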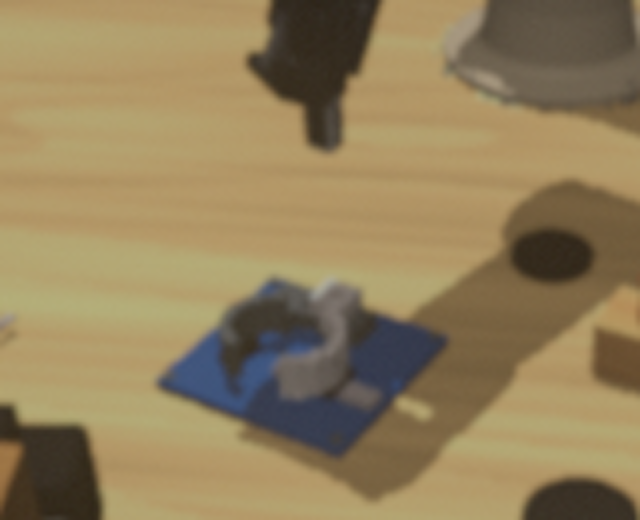

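The gripper width reads 0, so the grasp missed and nothing is held. I'll look at what happened to the pin.

```bash
python3 - <<'E'
from h import *
eoat.open_gripper()
ctrl.reach(look([.4913,.1068,.082],.30),O);ctrl.sleep(.3);snap('wrist','w_pin2');print(ctrl.read_gripper_width(),ctrl.read_t(),ctrl.read_position());snap('top','t2')
E
cp pics/w_held.png pics/a.png
```

```text
0.08548089993217177 11.65 [0.49653604 0.11854594 0.19194545]
```

View pics/w_pin2.png

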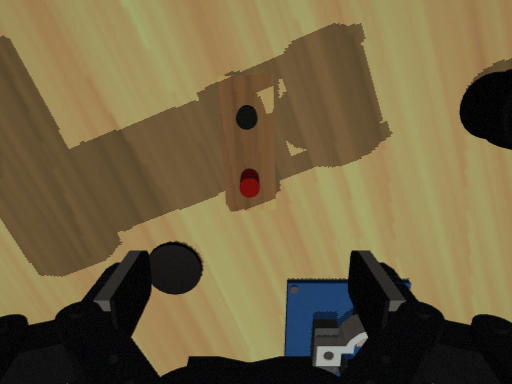

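View pics/a.png

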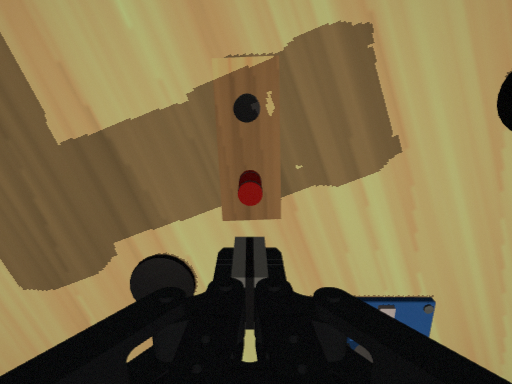

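```bash
python3 - <<'E'
from h import *
d=dict(np.load('pics/w_held.npz'));P=cloud(d)
def proj(d,X):
    x=d['R']@X+d['t'];x=d['intrinsics']@x;return x[:2]/x[2]
t=np.array([.49198,.10784,.1394])
print(proj(d,t),proj(d,t+[0,0,.0187]), proj(d,[.49225,.10784,.082]))
for v in range(230,300,6): print(v,[ (P[v,u]*1000).round(0).tolist() for u in (242,249,257)])
print(-d['R'].T@d['t'], O.T@(-d['R'].T@d['t']-t),O.T@d['R'][2])
E
```

```text
[249.4570766  225.68089778] [249.44387211 240.3854601 ] [249.83223795 193.7380385 ]
230 [[461.0, 50.0, 1.0], [467.0, 47.0, -0.0], [475.0, 45.0, 1.0]]
236 [[458.0, 44.0, 0.0], [465.0, 42.0, 1.0], [472.0, 38.0, -0.0]]
242 [[493.0, 120.0, 183.0], [496.0, 118.0, 182.0], [499.0, 117.0, 183.0]]
248 [[493.0, 120.0, 189.0], [496.0, 118.0, 188.0], [499.0, 117.0, 188.0]]
254 [[494.0, 120.0, 195.0], [496.0, 118.0, 193.0], [499.0, 118.0, 195.0]]
260 [[494.0, 119.0, 199.0], [496.0, 119.0, 199.0], [499.0, 118.0, 199.0]]
266 [[494.0, 119.0, 203.0], [496.0, 119.0, 203.0], [499.0, 117.0, 203.0]]
272 [[494.0, 119.0, 207.0], [496.0, 119.0, 207.0], [499.0, 118.0, 209.0]]
278 [[493.0, 119.0, 210.0], [496.0, 118.0, 210.0], [499.0, 117.0, 211.0]]
284 [[494.0, 121.0, 217.0], [495.0, 116.0, 212.0], [499.0, 118.0, 216.0]]
290 [[494.0, 120.0, 220.0], [494.0, 113.0, 210.0], [499.0, 119.0, 221.0]]
296 [[494.0, 120.0, 222.0], [493.0, 111.0, 211.0], [499.0, 118.0, 223.0]]
[0.52048236 0.17899908 0.31571192] [-1.76311921e-01  3.78429101e-05 -7.66550529e-02] [ 9.54071749e-01 -8.77550088e-04  2.99576913e-01]
```

```bash
python3 - <<'E'
from h import *
for f,t in [('w_held',[.49198,.10784,.1394]),('w_over',[.49784,-.1215,.14]),('s_over',[.49784,-.1215,.14])]:
    d=dict(np.load(f'pics/{f}.npz'));P=cloud(d);t=np.array(t)
    r=np.hypot(P[...,0]-t[0],P[...,1]-t[1]);m=(r<.022)&(P[...,2]>.09)&(P[...,2]<.26)&(d['depth']>0)
    z=np.sort(P[m][:,2]);print(f,m.sum(),z[:12].round(4), 'center of low', np.mean(P[m&(P[...,2]<z[0]+.012)],0))
    # per-row extent for wrist
    if f[0]=='w':
        for v in range(232,246): print(v,m[v].sum(),P[v,244].round(3))
E
```

```text
w_held 13838 [0.1771 0.1771 0.1772 0.1772 0.1773 0.1774 0.1774 0.1775 0.1775 0.1776
 0.1776 0.1777] center of low [0.49559314 0.1166481  0.18400813]
232 0 [0.462 0.048 0.001]
233 0 [0.462 0.047 0.001]
234 0 [0.461 0.046 0.001]
235 0 [0.461 0.045 0.002]
236 0 [0.46  0.043 0.   ]
237 30 [0.494 0.119 0.177]
238 30 [0.494 0.119 0.178]
239 30 [0.494 0.119 0.18 ]
240 30 [0.494 0.119 0.18 ]
241 30 [0.494 0.119 0.182]
242 30 [0.494 0.119 0.182]
243 29 [0.494 0.12  0.185]
244 32 [0.494 0.119 0.185]
245 32 [0.494 0.119 0.186]
w_over 13670 [0.1775 0.1776 0.1776 0.1777 0.1778 0.1779 0.1781 0.1782 0.1783 0.1783
 0.1783 0.1784] center of low [ 0.50138139 -0.11268559  0.18443913]
232 0 [ 0.475 -0.167  0.037]
233 0 [ 0.474 -0.168  0.037]
234 0 [ 0.474 -0.169  0.037]
235 0 [ 0.526 -0.05   0.316]
236 0 [ 0.468 -0.182  0.012]
237 30 [ 0.5  -0.11  0.18]
238 30 [ 0.5  -0.11  0.18]
239 30 [ 0.5   -0.111  0.179]
240 30 [ 0.5   -0.11   0.182]
241 30 [ 0.5   -0.11   0.183]
242 30 [ 0.5   -0.11   0.184]
243 30 [ 0.5   -0.11   0.184]
244 32 [ 0.5   -0.11   0.186]
245 32 [ 0.5   -0.11   0.187]
s_over 259 [0.1722 0.1723 0.1736 0.1738 0.1742 0.1743 0.1745 0.1748 0.1774 0.1775
 0.1777 0.1797] center of low [ 0.50614386 -0.11804637  0.17877467]
```

Depth from both the wrist and scene cameras puts the real fingertips about 37.5 mm above the reported TCP, while x and y agree. So the first grasp closed above the head. I'll correct the height and retry, checking force on the way down.

```bash
python3 - <<'E'
from h import *
pin=np.array([.49225,.10784])
ctrl.reach([*pin,.07],O)
for z in (.035,.025,.019,.0145):
    ctrl.servo_line([*pin,z],v=.08);ctrl.sleep(.1)
    f=ctrl.read_contact_force();print(z,ctrl.read_position()[2],f)
    if abs(f[2])>6: break
eoat.grasp();ctrl.sleep(.2);w=ctrl.read_gripper_width();print('w',w,ctrl.read_contact_force(),ctrl.read_t())
if w>.01:
    ctrl.servo_line([*pin,.075],v=.12);ctrl.sleep(.2)
    print('w',ctrl.read_gripper_width(),ctrl.read_contact_force(),ctrl.read_position(),ctrl.read_t())
snap('wrist','w_held2')
E
```

```text
0.035 0.035696306153715995 [-0.30573548  0.13073864 -0.11459712]
0.025 0.025208833251013613 [ 0.64615071 -0.23032465  0.22343052]
0.019 0.018991295519186414 [ 0.29663406 -0.63898673 -0.27559031]
0.0145 0.0144705801461942 [-0.16484359  0.13905122 -0.29560573]
w 0.01665016104528315 [-1.21799716 -0.42112752  3.99199845] 14.8583
w 0.016383012691857195 [-0.32293141  0.4908627   0.21164169] [0.49183372 0.10782067 0.0742411 ] 15.7167
```

View pics/w_held2.png

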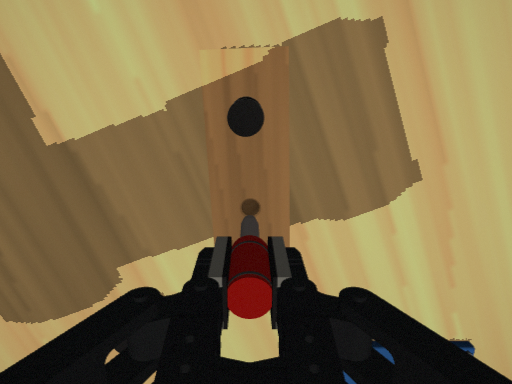

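The grasp held: width is 16.4 mm, the pin is upright in the fingers and its tip is at about (250,215). Next I'll hover over the upper eye.

```bash
python3 - <<'E'
from h import *
e=np.array([.49784,-.12169])
ctrl.servo_line([*e,.075],v=.2);ctrl.servo_line([*e,.0645],v=.06);ctrl.sleep(.2);print(ctrl.read_position(),ctrl.read_contact_force(),ctrl.read_t())
d=snap('wrist','w_hov')
a=cv2.imread('pics/w_hov.png')[170:330,190:310];cv2.imwrite('pics/hovc.png',cv2.resize(a,None,fx=4,fy=3.7,interpolation=2))
E
```

```text
[ 0.49794232 -0.12166246  0.06463551] [-0.47899093 -0.1172857   0.00451504] 17.5917
```

View pics/hovc.png

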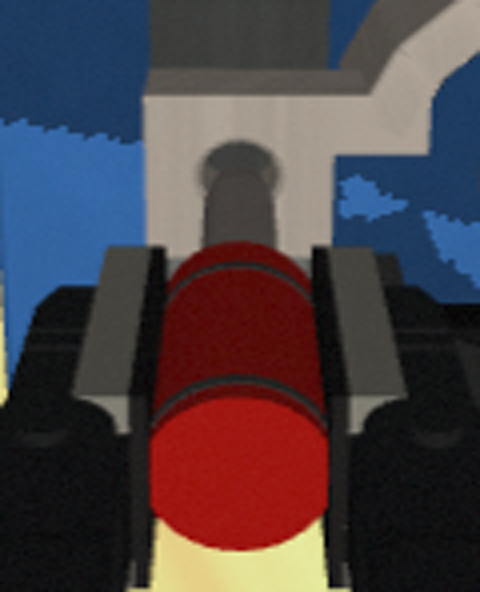

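The tip looks centred over the upper hole. Now I'll descend in small steps under a force check.

```bash
cat >> h.py <<'E'
def press(xy,z0,z1,step,fmax,v=.03):
    """step down, stop when upward force exceeds fmax"""
    z=z0
    while z>z1+1e-9:
        z=max(z-step,z1);ctrl.servo_line([*xy,z],v=v)
        f=np.array(ctrl.read_contact_force())
        if f[2]>fmax:
            ctrl.sleep(.05);f=np.array(ctrl.read_contact_force())
            if f[2]>fmax: return z,f,True
    return z,f,False
E
python3 - <<'E'
from h import *
e=np.array([.49784,-.12169])
t=ctrl.read_t()
print(press(e,.0645,.0500,.0015,4),ctrl.read_t()-t);ctrl.sleep(.1)
print(ctrl.read_position(),ctrl.read_contact_force(),ctrl.read_wrist_torque(),ctrl.read_t())
d=snap('wrist','w_in')
a=cv2.imread('pics/w_in.png')[170:330,190:310];cv2.imwrite('pics/inc.png',cv2.resize(a,None,fx=4,fy=3.7,interpolation=2))
E
```

```text
(0.05, array([ 0.57625082,  0.92994201, -0.16676242]), False) 2.5
[ 0.49782234 -0.12169662  0.0499905 ] [ 0.56003181 -0.56244182 -0.48425287] [-0.0272102  -0.03158179 -0.00396905] 20.2417
```

View pics/inc.png

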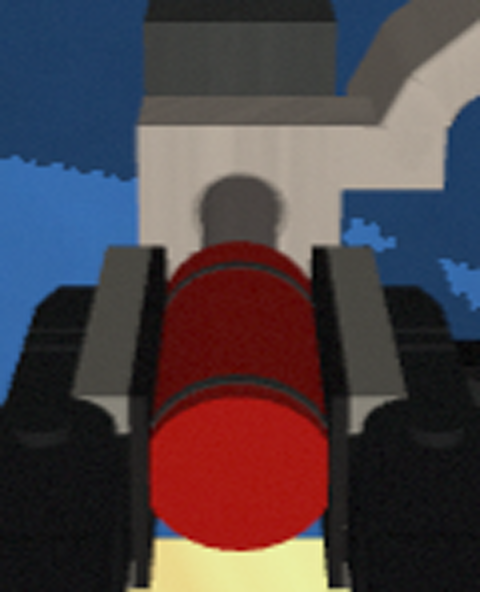

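The tip is about 8.5 mm into the upper eye with no force. Next I'll slide along jig −y to the predicted spot and feel for the hole.

```bash
python3 - <<'E'
from h import *
e=np.array([.49784,-.12169])
ctrl.servo_line([*(e-JY*.0224),.050],v=.04);ctrl.sleep(.15)
f=np.array(ctrl.read_contact_force());print('slid',ctrl.read_position(),f,f[:2]@JX,f[:2]@JY,ctrl.read_t())
t=e-JY*.0224
r=press(t,.050,.036,.001,5);print(r,ctrl.read_t())
p=ctrl.read_position();f=np.array(ctrl.read_contact_force());print(p,f,f[:2]@JX,f[:2]@JY,ctrl.read_wrist_torque())
E
```

```text
slid [ 0.48953305 -0.14250033  0.04998803] [ 0.78590265 -0.24184471 -0.38327623] 0.8195128211643965 0.06730958264119831 21.15
(0.036, array([-0.03361746,  0.19691202, -0.63807132]), False) 24.65
[ 0.48950552 -0.14247674  0.03595019] [-0.03361746  0.19691202 -0.63807132] -0.10434012316798462 0.17034558104028924 [ 0.02508862 -0.00193007  0.04816323]
```

The tip is now about 6.5 mm below the tongue's top face with no resistance, so it's in the lower hole. I'll continue down to seat the head.

```bash
python3 - <<'E'
from h import *
t=np.array([.49784,-.12169])-JY*.0224
r=press(t,.036,.0235,.0025,5);print(r,ctrl.read_t())
if not r[2]:
    r=press(t,.0235,.0175,.0005,5);print(r,ctrl.read_t())
p=ctrl.read_position();f=np.array(ctrl.read_contact_force());print(p,f,f[:2]@JX,f[:2]@JY,ctrl.read_wrist_torque(),ctrl.read_gripper_width())
d=snap('wrist','w_seat')
a=cv2.imread('pics/w_seat.png')[150:340,170:330];cv2.imwrite('pics/seat.png',cv2.resize(a,None,fx=4,fy=3,interpolation=2))
E
```

```text
(0.0235, array([-0.34854994,  0.06221748, -1.46452411]), False) 25.9
(0.019999999999999997, array([-3.1075554 ,  0.72450165,  8.00669839]), True) 27.7
[ 0.48963299 -0.1425354   0.02059607] [-3.1075554   0.72450165  8.00669839] -3.1543777565196005 -0.4813566125742683 [ 0.22458474  0.45756748 -0.00484973] 0.016612721828654104
```

View pics/seat.png

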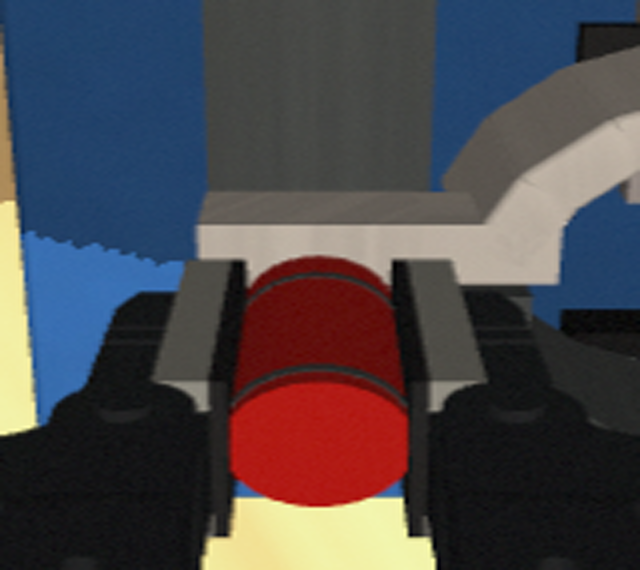

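Force rises at TCP z = 0.0206 against the predicted 0.0205, so the head is on the eye. Now I'll release, retreat and check.

```bash
python3 - <<'E'
from h import *
t=np.array([.49784,-.12169])-JY*.0224
ctrl.servo_line([*t,.0205],v=.03);ctrl.sleep(.1);print(ctrl.read_contact_force())
eoat.open_gripper();ctrl.sleep(.2);print(ctrl.read_gripper_width(),ctrl.read_contact_force())
ctrl.servo_line([*t,.13],v=.1)
p=look([*t,.088],.30);ctrl.reach(p,O);ctrl.sleep(.3)
d=snap('wrist','w_end');P=cloud(d);im=d['pixels'].astype(int)
R,G=im[...,0],im[...,1];m=(R>95)&(R>2.5*G)&(P[...,2]>.06)&(P[...,2]<.12);ys,xs=np.nonzero(m)
print('head',len(xs),xs.mean(),ys.mean(),'z',np.median(P[m],0),ray(d,xs.mean(),ys.mean(),.088),t,ctrl.read_t())
a=cv2.imread('pics/w_end.png')[100:300,150:390];cv2.imwrite('pics/end.png',cv2.resize(a,None,fx=3,fy=3,interpolation=2))
E
```

```text
[-0.59202728  0.28766539  5.24365388]
0.08540796518090805 [-0.23838282 -0.34312246  0.91483676]
head 298 249.6744966442953 189.76510067114094 z [ 0.48953391 -0.14224696  0.08856882] [ 0.48951847 -0.14238649  0.088     ] [ 0.48952136 -0.14248808] 30.95
```

View pics/end.png

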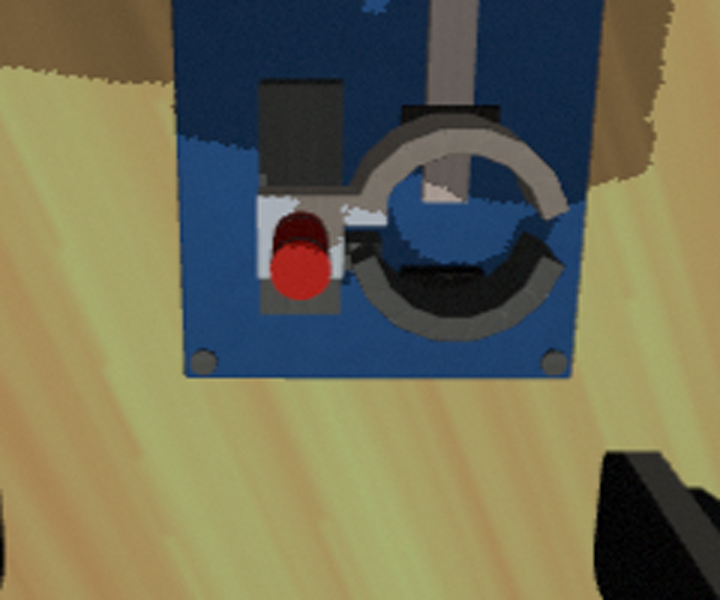

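The pin stands upright with its head at crop (300,270). The head top measures 0.0886 m, against 0.088 m expected if fully seated. The aluminium eye has come across and the gripper is clear, so I'll hand in.

```bash
python3 -c "
from h import *
workorder.close_job();print(ctrl.read_t())"
```

```text
the job is handed in; nothing more can be done
the job is handed in; nothing more can be done
```

The red-headed pin stands through both eyes with its head down on the upper eye. The gripper has let go and is clear, and the job is handed in. It reports no verdict, so this rests on my own checks.

- **First grasp missed:** the fingers closed on nothing. Depth from the wrist and scene cameras put the real fingertips about 37.5 mm above the reported TCP. I corrected for that and the second grasp held. The miss did not visibly disturb the pin or the block.
- **Joining:** I put the tip 8.5 mm into the upper eye, then carried the aluminium half 22.4 mm along jig −y. Part of the lower hole showed in the wrist picture, so I slid to that spot. With a 5 N stop limit, the pin dropped in there without resistance, so no search was needed.
- **Seating:** force rose to about 8 N on the wrist reading when the head met the eye, at TCP height 20.6 mm against a predicted 20.5 mm.
- **Last checks:** after release the head top measured 88.6 mm high (88 mm expected if fully seated) and 0.1 mm from the release point. The pin looks upright in the picture. It took about 31 s on the robot's clock at the last reading.
- **Not measured:** tilt as a number, the tip's final height, and the final positions of the other things on the bench. I saw no unintended contact in the force readings I took.

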